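# Turn the kitting carousel to bring the gas cylinder to the front

### The arm

A 6-joint arm with a two-finger parallel gripper is mounted at the origin on the work surface. World frame = base frame: x ahead of the robot, y to its left, z up, the work surface at z = 0. Lengths are in m, angles in degrees, forces in N, time in s.
With the tool pointing down it reaches from about 0.4 to 0.825 m from the base axis. Payload 7 kg.
Tool frame: the origin (TCP) lies at the very end of the fingers, on their centre line; the grasp point (between the pads) lies r.pinch_z behind it (r.pinch_z is the distance from the TCP to the grasp point, in m); z points along the fingers, y is the direction in which the jaws open and shut (so a half turn about z gives the same grasp; the last joint's range is limited). The gripper opens to 88 mm and grips with 3 to 60 N. Pads are 19 mm wide; open, the fingers measure 130 mm over their backs; the gripper's body (78 mm by 193 mm) begins 47 mm behind the grasp point.
Start: joints at [-53.566, 20.546, 0.682, 0, -70.136, -16.507], TCP at [0.23, -0.635, 0.227] pointing down, gripper open.
Joint ranges: [-176.03, 176.03], [-82.01, 121.73], [-58.28, 71.71], [-173.87, 95.51], [-174.79, -0.11], [-173.66, 173.66]. Speed limits (degrees/s): [136.94, 136.94, 172.46, 180, 180, 180].

### API

Orientations are given as [roll, pitch, yaw] about the fixed x, y, z axes, in that order (R = Rz(yaw) Ry(pitch) Rx(roll)).
In Python, from plant import r gives the robot as it stands. The module is installed in compiled form; this text tells all that it offers.
- The arm moves only by the tool servo_tool, never from a script. Its argument "steps" is a list of rows, each a list of 5 numbers: the finger opening in cm, from 0 to 8.76, then the shift along the tool's x, y, z in cm, then the turn about the tool's z in degrees. In form: [[fingers, x, y, z, spin], ...]. A call has 1 to 8 rows; each row shifts and turns the commanded pose from where the row before left it, along the tool's axes as they then stand; what a row does not reach is not made up. A row lasts 1/8 s, in which the tool goes at most 62.5 mm and 10.7 degrees, less where a joint would pass 70% of its speed; a pose out of reach is approached as far as the arm can. A call with a gripper value outside its range is refused whole. The fingers move at their own pace and stop on an object; "squeeze" is the grip in N (left out, the last holds). Time passes only in rows, so rows that do not move let the fingers close. It gives the time, the measured TCP pose, the force and the opening at its end, in the units of the state.
- r.get_state(): the state, without advancing time (a new reading comes with each control period).
- r.capture(name): name is "side" or "top" or "wrist"; returns the picture (480x640x3 uint8, red, green, blue); there is no depth.
- r.calibration(name): a dict with "K" (3x3 intrinsics, pixels), "rvec" (rotation vector, rad) and "tvec" (3), from world to camera coordinates, as OpenCV has them; the wrist camera has in their place "tool_from_camera" (4x4, takes a point from camera to tool coordinates, whose origin is the TCP and whose axes are the flange's). Camera axes: x right, y down, z forward; pixel columns grow to the right and rows downward; lengths in m; the calibration is good to about 2 mm. A picture is of the moment at which its call begins: read the wrist's pose just before it. calibration takes no time and is no camera call.
- r.close_job(): hands the job in, once; it reports no verdict.
The state is a dict: "time_s": time; "joints": joint angles; "qd": joint speeds; "joint_torque": joint torques, N m; "tcp_pos": TCP position; "eef_rot": TCP orientation; "contact_force": force on the tool from outside, world axes, zero at the start; "moment": the same for the moment, N m; "gripper_width": finger opening in m.
Only numpy, scipy, OpenCV 4.12 (cv2) and the standard library are available. Lean on these libraries where they do the work, as an engineer would, in place of code of your own. Each camera call takes 0.05 s, during which the arm holds its last target.

### The job

Turn the kitting carousel by pushing the upright pegs on its rim with the fingertips, smoothly and without flinging it round, until the gas cylinder with the crossbar handle on top stands squarely at the steel tongue that sticks out from the carousel's foot; either direction will do. Leave it at rest there. Everything on the carousel stays standing in its cup, neither touched nor lifted, and the other things on the bench stay where they are.

Things in the scene. Friction and masses are not known exactly. Their poses are not given: they have to be found in the camera images.
- stand: Fixed foot of the carousel: dark steel disc 220 mm across. Origin: on the turning axis, at bench height; z up. A flat steel tongue 26 mm wide points along its own -x axis and sticks out from under the turning disc to 185 mm from the axis, at most 30 mm high: this marks the front.
- disc_top (a point): Centre of the top of the turning grey disc, 45 mm above the bench, on the turning axis; turns with the disc. The disc is 274 mm across and carries six black cups centred 70 mm from the axis, 60 degrees apart, and six rim pegs halfway between the cups.
- peg (a point): Top centre of one of the six rim pegs; turns with the disc. All pegs are alike: upright steel, 12 mm in diameter, centred 125 mm from the axis, 60 degrees apart, standing 60 mm above the disc (tops 105 mm above the bench).
- carousel (a joint): How far the disc has been turned since the start (rad): 0 at the start, growing counter-clockwise seen from above; turns more than a full turn either way. Light friction (about 2 N at a peg); it stays where it is left.
- pick_spot (a point): Point fixed to the stand, over the tongue: 70 mm from the axis, 45 mm above the bench, at disc-top height. The gas cylinder's underside centre belongs here.
- cartridge: The gas cylinder to bring to the front: plain steel, 37 mm diameter, 92 mm tall, domed shoulder, slim 12 mm neck and on top a level crossbar handle (46 x 10 x 10 mm): the only thing with a crossbar; stands upright in a round black cup (rim 16 mm above the disc, about 2 mm of play). Origin: centre of its underside.
- torch: Metal torch on its tail, 37 mm body, 50 mm wide head on top, 90 mm tall; stands upright in a round black cup (rim 16 mm above the disc, about 2 mm of play). Origin: centre of its underside.
- jar: White jar with grey cap, 37 mm diameter, 62 mm tall; stands upright in a round black cup (rim 16 mm above the disc, about 2 mm of play). Origin: centre of its underside.
- tin: Low steel tin, 37 mm diameter, 42 mm tall; stands upright in a round black cup (rim 16 mm above the disc, about 2 mm of play). Origin: centre of its underside.
- tube: Straight steel tube, 37 mm diameter, 88 mm tall, no neck; stands upright in a round black cup (rim 16 mm above the disc, about 2 mm of play). Origin: centre of its underside.
- tape: Bystander: roll of tape lying flat, 100 mm across, 48 mm high, right of the carousel. Origin: centre of its underside.
- screwdriver: Bystander: screwdriver lying to the right of the carousel. Origin: centre of its underside.
- mug: Bystander: white mug, 80 mm across, 90 mm tall, left of the carousel. Origin: centre of its underside.
- kitbox: Bystander: closed cardboard box 120 x 90 x 50 mm, left of the carousel. Origin: centre of its underside.
Things that resemble listed ones, but are neither listed nor needed, are in the scene too. Leave any red or yellow look-alike of the tube alone.

How it is judged:
By the outcome, as a careful person would: the job done as asked, in the order asked, and still so for the second after the job is handed in, with the robot touching nothing.
It also fails if it takes over 72 s, if anything falls off the work surface, if the arm or the gripper's body presses on something with over 40 N, if the wrist force passes 120 N, or if a joint passes its speed limit or range.

## Working session

There is one attempt and no reset: what is moved stays moved. The work goes in short steps, Python scripts to look and compute and a tool call to move; the robot and the scene stay as the last step left them, time stands still between calls to the robot, and variables do not carry over. Pictures are saved under pics/ and viewed, and the job is handed in when it is done.

Besides the shell and the picture viewer there is one more tool, called as name(argument=value, ...) on one line, values as JSON. servo_tool: Moves the arm, as the interface text tells. Its arguments: {"type":"object","properties":{"steps":{"type":"array","items":{"type":"array","items":{"type":"number"}}},"squeeze":{"type":"number"}},"required":["steps"]}

```bash
mkdir -p pics
python3 - <<'E'
from plant import r
import cv2
for n in("top","side","wrist"):
    cv2.imwrite(f"pics/{n}0.png",r.capture(n)[:,:,::-1])
    c=r.calibration(n); print(n,{k:(v.tolist() if hasattr(v,'tolist') else v) for k,v in c.items()})
s=r.get_state(); print(s); print(r.pinch_z)
E
```

```text
top {'K': [[498.4477441500896, 0.0, 316.47093514483345], [0.0, 498.4477441500896, 231.5948879583935], [0.0, 0.0, 1.0]], 'rvec': [2.1805880630522143, -2.182573875876998, 0.14850739605067623], 'tvec': [-0.0050061021472562065, 0.572393146912952, 1.160694367799442]}
side {'K': [[465.111343438214, 0.0, 317.7420539097892], [0.0, 465.111343438214, 241.00826288217593], [0.0, 0.0, 1.0]], 'rvec': [0.7649332847249206, -2.5033545958665484, 1.2132306049116803], 'tvec': [0.44855153142412807, 0.2509621675924673, 0.7874914630150586]}
wrist {'K': [[340.3875469162899, 0.0, 319.5713213218099], [0.0, 340.3875469162899, 244.5018266906666], [0.0, 0.0, 1.0]], 'tool_from_camera': [[0.0012048697055200327, -0.9570287229256398, -0.2899906408564072, 0.07893762216236648], [0.9999992706984281, 0.001129021942466997, 0.00042884969902922326, 4.8731565123749654e-05], [-8.301568315208219e-05, -0.28999094607378784, 0.957029385287424, -0.1580868520162835], [0.0, 0.0, 0.0, 1.0]]}
{'time_s': 0.15, 'joints': array([-5.35666662e+01,  2.05834049e+01,  6.47115175e-01, -1.36358533e-02,
       -7.01378581e+01, -1.65075213e+01]), 'qd': array([-0.03722322, -0.09385175,  0.13678543,  0.12506138, -0.02257217,
       -0.05918565]), 'joint_torque': array([-1.28630410e-03, -5.83276141e+01,  2.93291169e+01,  7.00123072e+00,
        8.76627106e-03, -1.23046311e-04]), 'tcp_pos': array([ 0.22989228, -0.63425334,  0.22583509]), 'eef_rot': array([ 1.79925266e+02, -8.77826879e-03, -1.60078823e+02]), 'contact_force': array([-1.12488714,  0.17813041,  0.18200105]), 'moment': array([ 0.04557975, -0.01323962,  0.06375422]), 'gripper_width': 0.08746020493071482}
0.0188
```

View pics/top0.png

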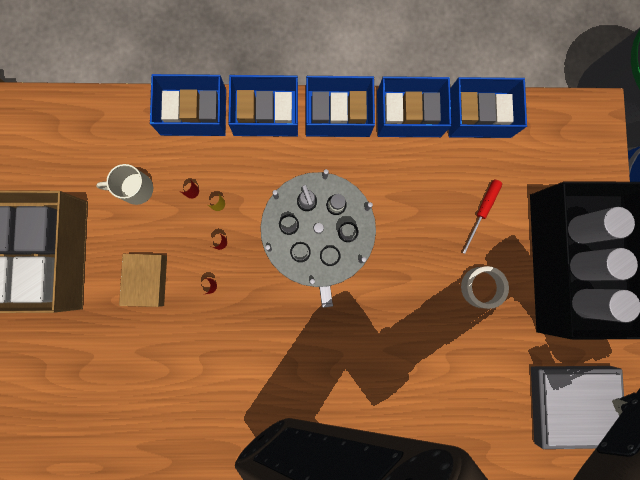

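View pics/side0.png

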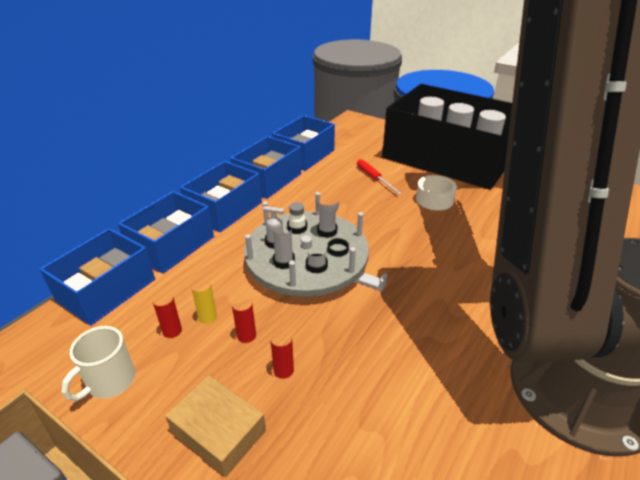

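Run:
```python
import cv2
a=cv2.imread("pics/top0.png")[160:315,245:395]; cv2.imwrite("pics/tc.png",cv2.resize(a,None,fx=3.8,fy=3.8,interpolation=2))
a=cv2.imread("pics/side0.png")[180:310,230:400]; cv2.imwrite("pics/sc.png",cv2.resize(a,None,fx=4,fy=4,interpolation=2))
```

```text
(no output)
```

View pics/tc.png

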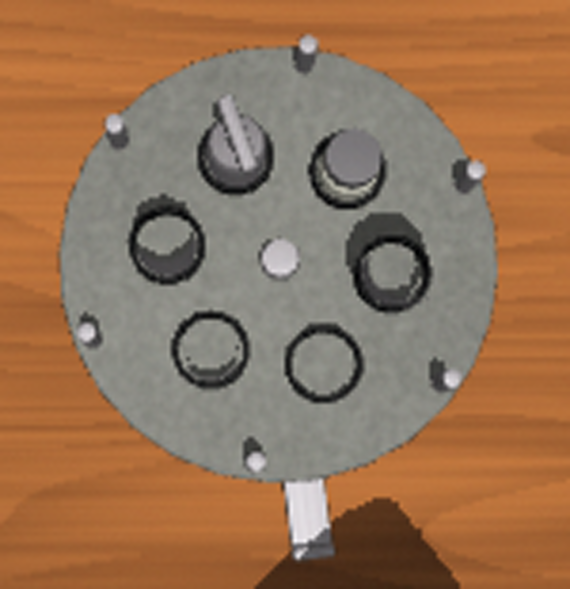

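View pics/sc.png

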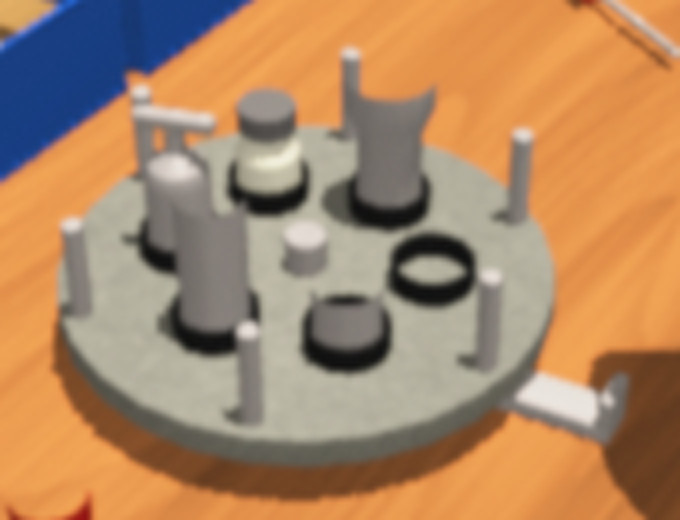

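```bash
cat > h.py <<'E'
import numpy as np,cv2
from plant import r
def back(n,px,z):
    c=r.calibration(n);K=np.array(c["K"]);R=cv2.Rodrigues(np.array(c["rvec"],float))[0];t=np.array(c["tvec"],float).ravel()
    px=np.atleast_2d(px).astype(float); d=np.c_[px,np.ones(len(px))]@np.linalg.inv(K).T@R
    C=-R.T@t; s=(z-C[2])/d[:,2]; return C+d*s[:,None]
def proj(n,P):
    c=r.calibration(n);return cv2.projectPoints(np.atleast_2d(np.array(P,float)),np.array(c["rvec"],float),np.array(c["tvec"],float),np.array(c["K"]),None)[0][:,0]
def fit(P,rad,n=6):
    # centre + phase of 60deg-spaced ring
    from scipy.optimize import least_squares
    c0=P[:,:2].mean(0)
    a=np.arctan2(*(P[:,:2]-c0).T[::-1]); ph0=np.angle(np.exp(6j*a).mean())/6
    k=np.round((a-ph0)/(np.pi/3))
    f=lambda v:(v[:2]+v[3]*np.c_[np.cos(v[2]+k*np.pi/3),np.sin(v[2]+k*np.pi/3)]-P[:,:2]).ravel()
    s=least_squares(f,[*c0,ph0,rad]); return s.x,np.abs(s.fun).max()
E
python3 - <<'E'
from h import *
cv=lambda L:np.array(L)/3.8+[245,160]-.37
pegs=back("top",cv([(308,45),(477,171),(453,380),(256,462),(88,332),(115,123)]),.105)
cups=back("top",cv([(236,152),(347,168),(392,273),(324,363),(211,349),(167,245)]),.061)
for P,q in((pegs,.125),(cups,.07)):
    x,e=fit(P,q);print(x[:2],np.degrees(x[2]),x[3],e)
    print(np.degrees(np.arctan2(P[:,1]-x[1],P[:,0]-x[0])).round(1))
print(pegs.round(4));print(cups.round(4))
x,e=fit(pegs,.125)
T=back("top",cv([(286,482),(326,480),(296,545),(332,543)]),.02)
print("tongue",T.round(4),np.degrees(np.arctan2(T[:,1]-x[1],T[:,0]-x[0])), np.degrees(np.arctan2(*(T[:2].mean(0)-T[2:].mean(0))[1::-1])))
m=T[2:].mean(0)[:2];m2=T[:2].mean(0)[:2]
for q in(m,m2):print(np.degrees(np.arctan2(*(q-x[:2])[::-1])),np.hypot(*(q-x[:2])))
E
```

```text
[ 0.57785626 -0.00927039] -7.3484931236747295 0.12491084634244905 0.0007933677374713233
[  -7.   -67.4 -127.4  172.5  112.7   52.5]
[ 0.57869341 -0.00865612] 22.817515401776227 0.06990137110928656 0.0012687061428441337
[  22.1  -36.8  -97.6 -157.3  143.1   83.4]
[[ 0.7017 -0.0245  0.105 ]
 [ 0.6258 -0.1247  0.105 ]
 [ 0.5016 -0.1088  0.105 ]
 [ 0.454   0.007   0.105 ]
 [ 0.53    0.1052  0.105 ]
 [ 0.6541  0.0902  0.105 ]]
[[ 0.6444  0.018   0.061 ]
 [ 0.6346 -0.0504  0.061 ]
 [ 0.5695 -0.0776  0.061 ]
 [ 0.5142 -0.0356  0.061 ]
 [ 0.5228  0.0333  0.061 ]
 [ 0.5866  0.0603  0.061 ]]
tongue [[ 0.442  -0.0137  0.02  ]
 [ 0.4432 -0.0388  0.02  ]
 [ 0.4028 -0.0198  0.02  ]
 [ 0.404  -0.0423  0.02  ]] [-178.14522597 -167.63693967 -176.5580386  -169.23230724] 7.037582418016982
-172.87806653367846 0.1757990247767587
-172.853650597661 0.136335816177054
```

Candidates for the cylinder in the top view: object with a crossbar at (307,198); capped jar (337,203); flared torch (348,231); plain tube (289,224); low tin (300,252). Off the carousel are the red/yellow tubes (190,188), (217,201), (219,240), (208,284). The crops show the crossbar only on the one at (307,198), at about 22.7°. The tongue points to about −172.9°. That makes the turn about +164.5° counter-clockwise. I'll straddle the peg at −127.4°, with the fingers loose around it so it can't run ahead.

servo_tool(steps=[[3, -1.5, 1.4, 0, 0], [3, -2.8, 2.6, 0, 0], [3, -2.8, 2.6, 0, 0], [3, -2.8, 2.6, 0, 0], [3, -2.8, 2.6, 0, 0], [3, -2.8, 2.6, 0, 0], [3, -2.8, 2.6, 0, 0], [3, -2.8, 2.6, 0, 0]])

```text
time_s: 1.15
tcp_pos: [0.3619, -0.3765, 0.2266]
eef_rot: [-180.0, 0.0, -160.1]
contact_force: [1.0, 0.3, -0.1]
gripper_width: 0.0301
```

servo_tool(steps=[[3, -2.8, 2.6, 0, 0], [3, -2.8, 2.6, 0, 0], [3, -2.8, 2.6, 0, 0], [3, -2.8, 2.6, 0, 0], [3, -2.8, 2.6, 0, 0], [3, -2.8, 2.6, 0, 0], [3, -2.8, 2.6, 0, 0], [3, -2.8, 2.6, 0, 0]])

```text
time_s: 2.15
tcp_pos: [0.5012, -0.1047, 0.2267]
eef_rot: [180.0, 0.0, -160.0]
contact_force: [-0.5, -0.3, -0.2]
gripper_width: 0.0297
```

servo_tool(steps=[[3, 0, 0, 0, -8], [3, 0, 0, 0, -8], [3, 0, 0, 0, -8], [3, 0, 0, 0, -8.7], [3, 0, 0, 0, 0], [3, 0, 0, 0, 0]])

```text
time_s: 2.9
tcp_pos: [0.501, -0.1062, 0.2266]
eef_rot: [-180.0, 0.0, -127.5]
contact_force: [-0.5, 0.8, 0.1]
gripper_width: 0.0301
```

```bash
cat > st.py <<'E'
from h import *
def rel(tx,ty):
    s=r.get_state();y=np.radians(s["eef_rot"][2]);d=np.array([tx,ty])-s["tcp_pos"][:2]
    print("t",s["time_s"],"tcp",s["tcp_pos"].round(4),"rot",s["eef_rot"].round(2),"F",s["contact_force"].round(1),"q",s["joints"].round(1))
    print("shift cm x,y",(100*d@[np.cos(y),np.sin(y)]).round(2),(100*d@[np.sin(y),-np.cos(y)]).round(2))
E
python3 - <<'E'
from st import *
rel(.502,-.1085)
cv2.imwrite("pics/w1.png",r.capture("wrist")[:,:,::-1])
E
```

```text
t 2.9 tcp [ 0.501  -0.1062  0.2266] rot [-1.8000e+02  1.0000e-02 -1.2754e+02] F [-0.5  0.8  0.1] q [ 10.    5.1 -19.5  -0.  -65.3 -47.6]
shift cm x,y 0.12 -0.22
```

View pics/w1.png

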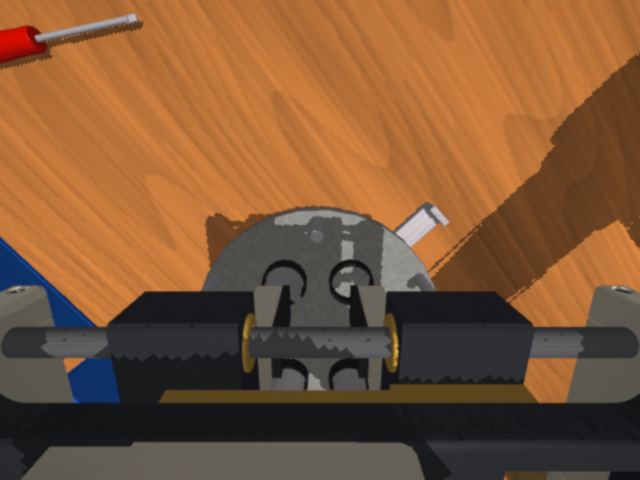

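The wrist picture shows the peg top at about (317,236), between the fingertips at (270,290) and (366,290). The torch and the empty cup are behind it.

Run:
```python
from st import *
c=r.calibration("wrist");K=np.array(c["K"]);T=np.array(c["tool_from_camera"])
s=r.get_state();from scipy.spatial.transform import Rotation as Ro
R=Ro.from_euler("xyz",s["eef_rot"],degrees=True).as_matrix()
d=R@T[:3,:3]@np.linalg.inv(K)@[317,236,1];C=s["tcp_pos"]+R@T[:3,3]
P=C+d*(.105-C[2])/d[2];print(P)
rel(*P[:2])
```

```text
[ 0.50155344 -0.10870309  0.105     ]
t 2.95 tcp [ 0.5011 -0.1063  0.2266] rot [ 1.8000e+02  1.0000e-02 -1.2752e+02] F [ 0.3  0.2 -0.3] q [ 10.    5.1 -19.5  -0.  -65.3 -47.5]
shift cm x,y 0.16 -0.18
```

servo_tool(steps=[[3, 0.15, -0.2, 1, 0], [3, 0, 0, 2.5, 0], [3, 0, 0, 2.5, 0], [3, 0, 0, 2.5, 0], [3, 0, 0, 2.5, 0], [3, 0, 0, 2, 0], [3, 0, 0, 1.2, 0], [3, 0, 0, 0, 0]])

```text
time_s: 3.95
tcp_pos: [0.5013, -0.1091, 0.0836]
eef_rot: [179.9, -0.1, -127.4]
contact_force: [0.2, 0.2, -0.4]
gripper_width: 0.0299
```

Run:
```python
from st import *
rel(.502,-.1085)
a=r.capture("side")[:,:,::-1];cv2.imwrite("pics/s1.png",a)
```

```text
t 3.95 tcp [ 0.5013 -0.1091  0.0836] rot [ 1.7992e+02 -8.0000e-02 -1.2741e+02] F [ 0.2  0.2 -0.4] q [  9.7  13.7 -30.2  -0.  -46.2 -47.1]
shift cm x,y -0.09 -0.02
```

View pics/s1.png

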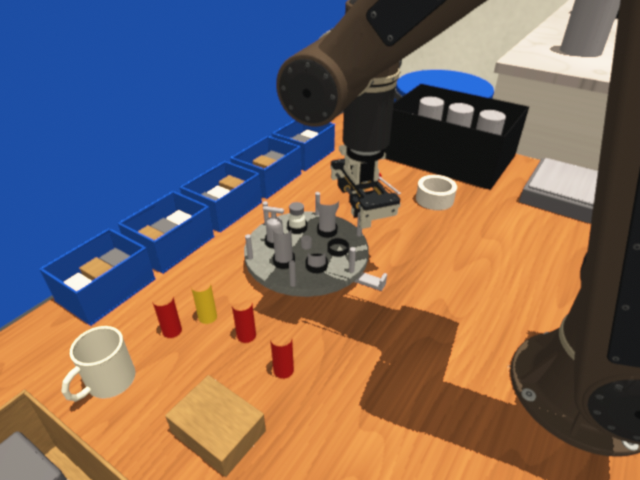

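The fingers straddle the peg clear of everything. Now turning counter-clockwise, starting gently.

servo_tool(steps=[[3, 0, -0.22, 0, -1], [3, 0, -0.22, 0, -1], [3, 0, -0.22, 0, -1], [3, 0, -0.22, 0, -1], [3, 0, -0.22, 0, -1], [3, 0, -0.22, 0, -1], [3, -0.005, -0.33, 0, -1.5], [3, -0.008, -0.44, 0, -2]])

```text
time_s: 5.0
tcp_pos: [0.5195, -0.1203, 0.0845]
eef_rot: [180.0, -0.0, -117.8]
contact_force: [-0.7, 1.6, 1.5]
gripper_width: 0.0299
```

servo_tool(steps=[[3, -0.012, -0.55, 0, -2.5], [3, -0.017, -0.65, 0, -3], [3, -0.017, -0.65, 0, -3], [3, -0.017, -0.65, 0, -3], [3, -0.017, -0.65, 0, -3], [3, -0.017, -0.65, 0, -3], [3, -0.017, -0.65, 0, -3], [3, -0.017, -0.65, 0, -3]])

```text
time_s: 6.0
tcp_pos: [0.5681, -0.1345, 0.0844]
eef_rot: [180.0, -0.0, -94.2]
contact_force: [-1.9, 0.6, 1.1]
gripper_width: 0.0301
```

```bash
cat >> st.py <<'E'
def where():
    s=r.get_state();v=s["tcp_pos"][:2]-[.578,-.009]
    print("R",np.hypot(*v).round(4),"ang",np.degrees(np.arctan2(v[1],v[0])).round(2),"yaw",s["eef_rot"][2].round(2),"F",s["contact_force"].round(1),"z",s["tcp_pos"][2].round(4),"j6",s["joints"][5].round(1),s["time_s"])
def crop(name):
    a=r.capture("top")[160:315,245:395,::-1];cv2.imwrite(name,cv2.resize(a,None,fx=3.8,fy=3.8,interpolation=2))
E
python3 - <<'E'
from st import *
where();crop("pics/t2.png")
E
```

```text
R 0.1259 ang -94.52 yaw -94.22 F [-1.9  0.6  1.1] z 0.0844 j6 -10.1 6.0
```

View pics/t2.png

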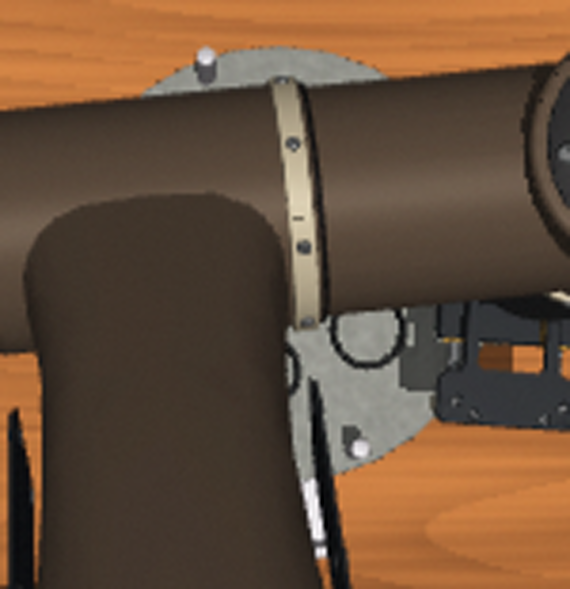

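servo_tool(steps=[[3, -0.017, -0.65, 0, -3], [3, -0.017, -0.65, 0, -3], [3, -0.017, -0.65, 0, -3], [3, -0.017, -0.65, 0, -3], [3, -0.017, -0.65, 0, -3], [3, -0.017, -0.65, 0, -3], [3, -0.017, -0.65, 0, -3], [3, -0.017, -0.65, 0, -3]])

```text
time_s: 7.05
tcp_pos: [0.619, -0.128, 0.0843]
eef_rot: [179.9, -0.0, -70.3]
contact_force: [-1.0, -1.0, 0.5]
gripper_width: 0.0302
```

servo_tool(steps=[[3, -0.017, -0.65, 0, -3], [3, -0.017, -0.65, 0, -3], [3, -0.017, -0.65, 0, -3], [3, -0.017, -0.65, 0, -3], [3, -0.017, -0.65, 0, -3], [3, -0.017, -0.65, 0, -3], [3, -0.017, -0.65, 0, -3], [3, -0.017, -0.65, 0, -3]])

```text
time_s: 8.05
tcp_pos: [0.6634, -0.1011, 0.0843]
eef_rot: [179.9, -0.0, -46.3]
contact_force: [-1.0, -3.8, 0.0]
gripper_width: 0.0299
```

Run:
```python
from st import *
where();cv2.imwrite("pics/s3.png",r.capture("side")[:,:,::-1])
```

```text
R 0.1256 ang -47.17 yaw -46.29 F [-1.  -3.8  0. ] z 0.0843 j6 35.7 8.05
```

View pics/s3.png

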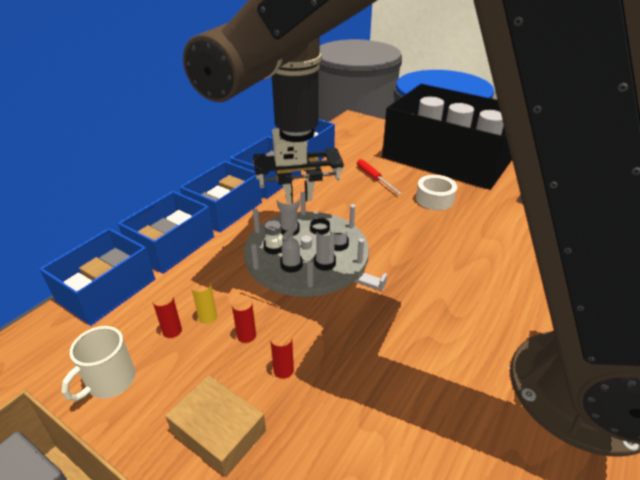

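servo_tool(steps=[[3, -0.017, -0.65, 0, -3], [3, -0.017, -0.65, 0, -3], [3, -0.017, -0.65, 0, -3], [3, -0.017, -0.65, 0, -3], [3, -0.017, -0.65, 0, -3], [3, -0.017, -0.65, 0, -3], [3, -0.017, -0.65, 0, -3], [3, -0.017, -0.65, 0, -3]])

```text
time_s: 9.1
tcp_pos: [0.6927, -0.0583, 0.0844]
eef_rot: [180.0, -0.0, -22.3]
contact_force: [1.1, -2.9, 0.3]
gripper_width: 0.0298
```

servo_tool(steps=[[3, -0.017, -0.65, 0, -3], [3, -0.017, -0.65, 0, -3], [3, -0.017, -0.65, 0, -3], [3, -0.017, -0.65, 0, -3], [3, -0.017, -0.65, 0, -3], [3, -0.017, -0.65, 0, -3], [3, -0.017, -0.65, 0, -3], [3, -0.017, -0.65, 0, -3]])

```text
time_s: 10.1
tcp_pos: [0.7024, -0.0073, 0.0846]
eef_rot: [180.0, -0.1, 1.7]
contact_force: [1.7, -1.1, -1.3]
gripper_width: 0.0301
```

servo_tool(steps=[[3, -0.017, -0.65, 0, -3], [3, -0.017, -0.65, 0, -3], [3, -0.017, -0.65, 0, -3], [3, -0.017, -0.65, 0, -3], [3, -0.012, -0.55, 0, -2.5], [3, -0.008, -0.44, 0, -2], [3, -0.005, -0.33, 0, -1.5], [3, 0, -0.22, 0, -1]])

```text
time_s: 11.1
tcp_pos: [0.6939, 0.0336, 0.0847]
eef_rot: [180.0, -0.0, 20.7]
contact_force: [2.4, -1.1, 0.5]
gripper_width: 0.0298
```

Run:
```python
from st import *
where();crop("pics/t4.png")
a=r.capture("side")[160:310,220:400,::-1];cv2.imwrite("pics/s4.png",cv2.resize(a,None,fx=4,fy=4,interpolation=2))
```

```text
R 0.1235 ang 20.2 yaw 20.69 F [ 2.4 -1.1  0.5] z 0.0847 j6 91.9 11.1
```

View pics/t4.png

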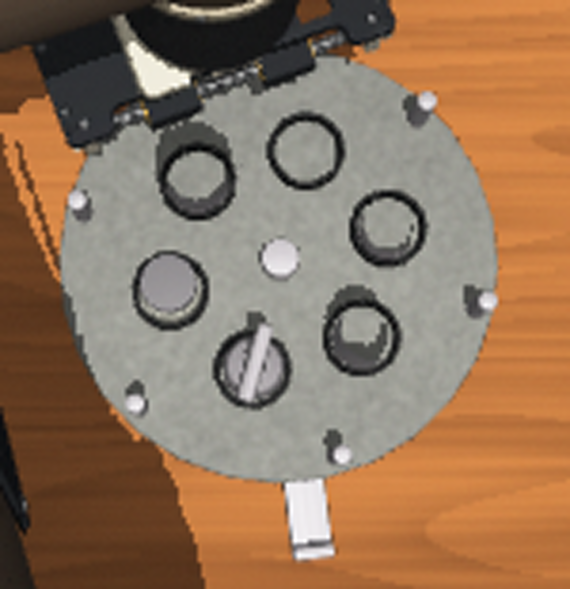

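View pics/s4.png

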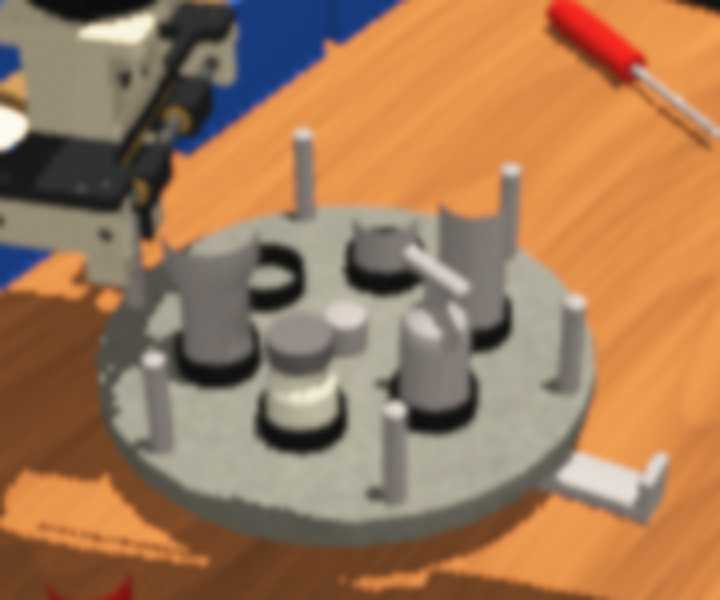

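All items are still standing. The crossbar cylinder is at about crop (252,368), short of the tongue. Measuring the remaining angle:

```bash
cat >> st.py <<'E'
def phase(pegpx,cuppx):
    cv=lambda L:np.array(L)/3.8+[245,160]-.37
    for L,z,q in((pegpx,.105,.125),(cuppx,.061,.07)):
        P=back("top",cv(L),z)[:,:2];a=np.arctan2(P[:,1]+.0091,P[:,0]-.5781)
        d=np.degrees(a);print(d.round(1),"R",np.hypot(P[:,1]+.0091,P[:,0]-.5781).round(4),"phase",np.degrees(np.angle(np.exp(6j*a).mean())/6).round(2))
E
python3 - <<'E'
from st import *
phase([(428,101),(488,301),(343,455),(136,403),(78,201)],[(253,367),(362,337),(388,227),(306,151),(197,181),(170,290)])
E
```

```text
[ -44.  -103.9 -163.9  136.2   76.4] R [0.125  0.1247 0.1251 0.1243 0.1243] phase 16.16
[ 165.7 -133.9  -73.4  -13.5   46.7  105.9] R [0.0684 0.0691 0.0692 0.0689 0.0702 0.0702] phase -13.74
```

servo_tool(steps=[[3, 0, -0.22, 0, -1], [3, 0, -0.44, 0, -2], [3, 0, -0.65, 0, -3], [3, 0, -0.65, 0, -3], [3, 0, -0.65, 0, -3], [3, 0, -0.55, 0, -2.5], [3, 0, -0.44, 0, -2], [3, 0, -0.33, 0, -1.5]])

```text
time_s: 12.2
tcp_pos: [0.6749, 0.0681, 0.0845]
eef_rot: [-180.0, 0.0, 38.7]
contact_force: [-0.3, -2.4, 0.2]
gripper_width: 0.03
```

servo_tool(steps=[[3, 0, -0.22, 0, -1], [3, 0, -0.11, 0, -0.5], [3, 0, 0, 0, 0]])

```text
time_s: 12.58
tcp_pos: [0.6732, 0.0707, 0.0846]
eef_rot: [-180.0, -0.0, 40.1]
contact_force: [-1.1, 0.4, 0.9]
gripper_width: 0.0301
```

Run:
```python
from st import *
where();crop("pics/t5.png")
```

```text
R 0.1242 ang 39.93 yaw 40.13 F [-1.1  0.4  0.9] z 0.0846 j6 107.7 12.575
```

View pics/t5.png

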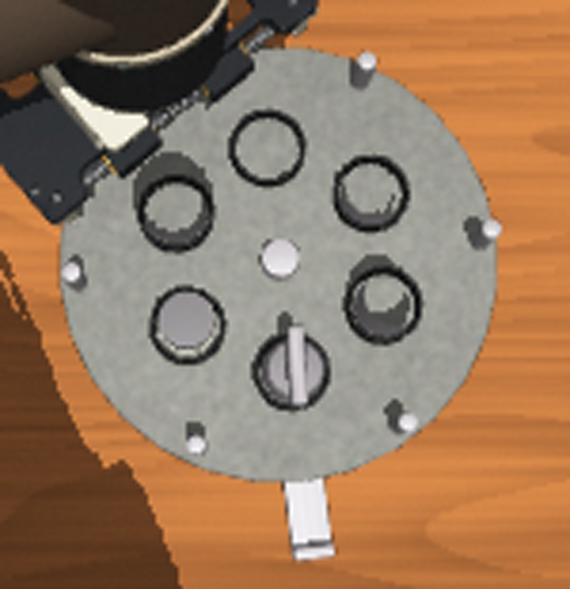

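Run:
```python
from st import *
phase([(367,61),(492,229),(408,423),(197,444),(72,271)],[(291,371),(382,305),(371,193),(267,148),(176,213),(188,324)])
a=r.capture("top")[280:312,310:342,::-1];cv2.imwrite("pics/tong.png",cv2.resize(a,None,fx=18,fy=18,interpolation=2))
```

```text
[ -23.9  -84.  -144.3  156.1   95.6] R [0.1247 0.1247 0.1251 0.1243 0.1246] phase -24.12
[-174.8 -114.5  -53.8    6.6   66.1  125.3] R [0.069  0.0684 0.0694 0.0693 0.0699 0.0692] phase 5.83
```

View pics/tong.png

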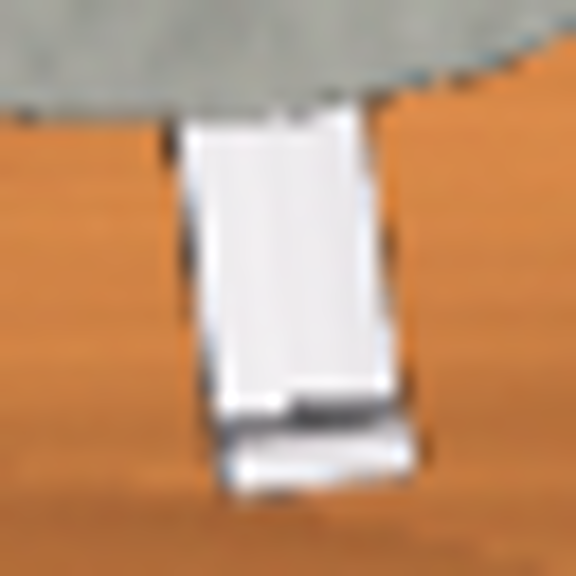

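Run:
```python
from st import *
cv=lambda L:np.array(L)/18+[310,280]-.47
c=np.array([.5781,-.0091])
for z in(.005,.01,.02):
    T=back("top",cv([(183,122),(363,108),(218,415),(398,395)]),z)[:,:2]
    m=[T[:2].mean(0),T[2:].mean(0)]
    print(z,np.linalg.norm(T[0]-T[1]),[(np.degrees(np.arctan2(*(q-c)[::-1])).round(2),np.hypot(*(q-c)).round(4)) for q in m],np.degrees(np.arctan2(*(m[0]-m[1])[::-1])))
q=back("top",cv([(322,458)]),.03)[0,:2]
print(np.degrees(np.arctan2(*(q-c)[::-1])),np.hypot(*(q-c)))
print(back("top",cv([(238,492),(415,472)]),.03))
```

```text
0.005 0.024235574372100024 [(np.float64(-172.92), np.float64(0.1359)), (np.float64(-173.01), np.float64(0.1747))] 6.686573165293445
0.01 0.024135349358677453 [(np.float64(-173.02), np.float64(0.1359)), (np.float64(-173.09), np.float64(0.1745))] 6.6865731652934235
0.02 0.023934899331832328 [(np.float64(-173.22), np.float64(0.1358)), (np.float64(-173.24), np.float64(0.1741))] 6.6865731652934395
-173.07584158772096 0.18074002448517448
[[ 0.3943185  -0.01987403  0.03      ]
 [ 0.39681856 -0.04306231  0.03      ]]
```

The cylinder is at −174.1° and the tongue at −173.0°, so about 1.1° is left.

servo_tool(steps=[[3, 0, -0.08, 0, -0.4], [3, 0, -0.08, 0, -0.4], [3, 0, -0.08, 0, -0.3], [3, 0, 0, 0, 0], [3, 0, 0, 0, 0]])

```text
time_s: 13.3
tcp_pos: [0.6718, 0.0724, 0.0847]
eef_rot: [180.0, -0.0, 41.2]
contact_force: [1.9, 0.1, 0.1]
gripper_width: 0.0302
```

Run:
```python
from st import *
where();crop("pics/t6.png")
```

```text
R 0.1242 ang 40.97 yaw 41.23 F [1.9 0.1 0.1] z 0.0847 j6 108.6 13.3
```

View pics/t6.png

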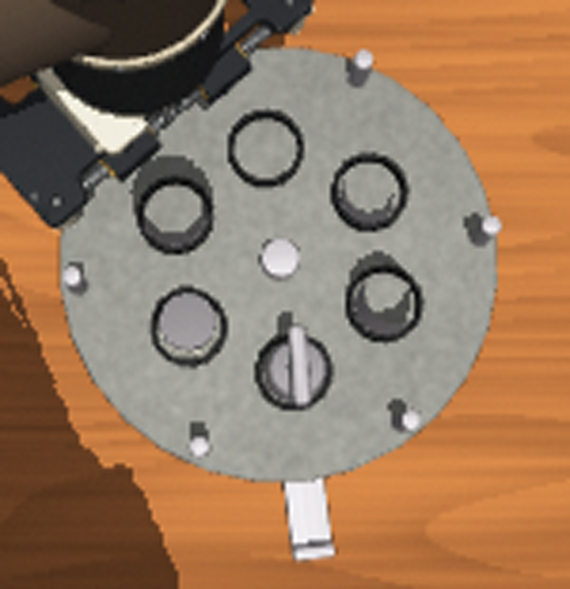

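Run:
```python
from st import *
phase([(364,60),(491,226),(411,421),(199,445.5),(73,276)],[(293.5,371),(384,303),(369,191),(265,148),(175,215),(189,325)])
```

```text
[ -23.1  -83.2 -143.3  156.7   97. ] R [0.1246 0.1244 0.1252 0.1246 0.1243] phase -23.17
[-173.5 -113.1  -52.4    7.7   67.3  126. ] R [0.0692 0.069  0.0692 0.0695 0.07   0.069 ] phase 6.98
```

The cylinder is at −173.1°, aligned within measurement error. Backing off the peg to mid-gap and lifting straight up.

servo_tool(steps=[[3, 0, 0.2, 0, 0], [3, 0, 0.3, 0, 0], [3, 0, 0.3, 0, 0], [3, 0, 0, 0, 0], [3, 0, 0, -1, 0], [3, 0, 0, -2, 0], [3, 0, 0, -3, 0], [3, 0, 0, -3, 0]])

```text
time_s: 14.35
tcp_pos: [0.6768, 0.0663, 0.1762]
eef_rot: [180.0, -0.0, 41.2]
contact_force: [-0.2, 0.1, -0.0]
gripper_width: 0.03
```

servo_tool(steps=[[3, 0, 0, -3, 0], [3, 0, 0, -2, 0], [3, 1, -4, 0, 0], [3, 1, -4, 0, 0], [3, 1, -4, 0, 0], [3, 1, -4, 0, 0], [3, 0, -2, 0, 0], [3, 0, 0, 0, 0]])

```text
time_s: 15.35
tcp_pos: [0.5876, 0.2289, 0.2254]
eef_rot: [180.0, -0.0, 41.3]
contact_force: [-0.4, -0.6, 0.4]
gripper_width: 0.0296
```

Run:
```python
from st import *
where();crop("pics/t7.png")
cv2.imwrite("pics/s7.png",r.capture("side")[:,:,::-1])
cv2.imwrite("pics/t7f.png",r.capture("top")[:,:,::-1])
```

```text
R 0.2381 ang 87.69 yaw 41.34 F [-0.4 -0.6  0.4] z 0.2254 j6 92.3 15.35
```

View pics/t7.png

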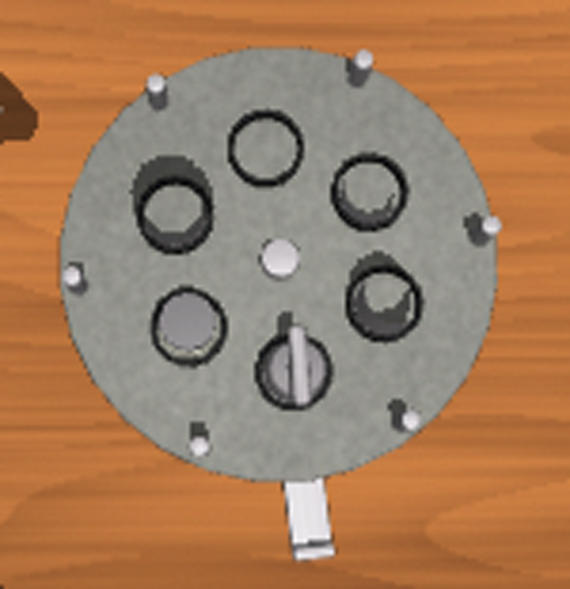

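View pics/s7.png

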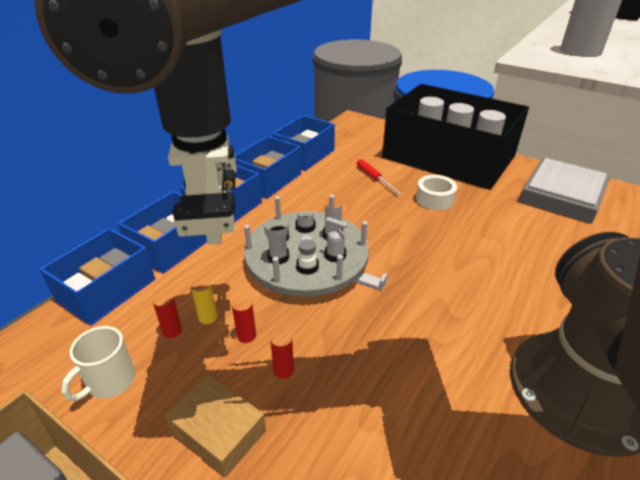

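View pics/t7f.png

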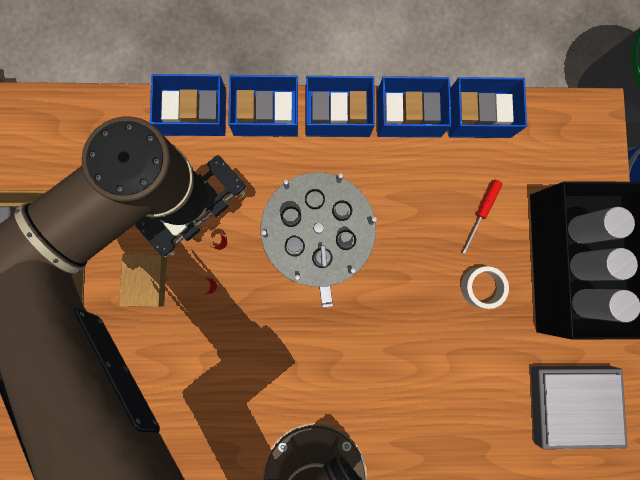

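After release the disc hasn't moved (pegs and cups at the same pixels). All five items are standing and the bystanders are untouched. One last check with all six pegs, then I'll hand in.

Run:
```python
from st import *
phase([(364,60),(491,226),(411,421),(199,445.5),(73,276),(156,84)],[(293.5,371),(384,303),(369,191),(265,148),(175,215),(189,325)])
print(r.close_job())
```

```text
[ -23.1  -83.2 -143.3  156.7   97.    37. ] R [0.1246 0.1244 0.1252 0.1246 0.1243 0.1247] phase -23.14
[-173.5 -113.1  -52.4    7.7   67.3  126. ] R [0.0692 0.069  0.0692 0.0695 0.07   0.069 ] phase 6.98
the job is handed in; nothing more can be done
None
```

The gas cylinder with the crossbar handle now stands at the steel tongue, and I handed the job in at about 15.5 s. I put the fingers loosely around one rim peg and pushed it about 164° counter-clockwise, at no more than 24°/s. I then eased off the peg, lifted straight up and moved clear.

- **Alignment:** after release, the pegs and cups both put the cylinder's cup at −173.0° to −173.1°. I measured the tongue at −173.0°, give or take about 0.3°. The cylinder's own cup, measured alone, read −173.5°.
- **Rest:** the disc stayed at the same pixels after I let go.
- **Other items:** everything on the carousel is still upright in its cup. The tape and screwdriver show no movement in the last top and side views, nor do the mug and box in the side view. The forces read at the end of each move stayed under about 4 N.

No check failed.

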